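# Bring up the bench lamp and gather the brass slugs in the tray's pouring corner

### The arm

A 7-joint arm with a two-finger parallel gripper is mounted at the origin on the work surface. World frame = base frame: x ahead of the robot, y to its left, z up, the work surface at z = 0. Lengths are in mm, angles in rad, forces in N, time in s.
With the tool pointing down it reaches from about 400 to 875 mm from the base axis. Payload 4.4 kg.
Tool frame: the origin (TCP) lies midway between the tips of the shut fingers; the grasp point (between the pads) lies 19 mm behind it (ctrl.pinch_z is the distance from the TCP to the grasp point, in mm); z points along the fingers, y is the line along which they close (so a half turn about z gives the same grasp; the last joint's range is limited). The gripper opens to 85 mm and grips with 20 to 120 N. Pads are 22 mm wide; open, the fingers measure 114 mm over their backs; the gripper's body (76 mm by 85 mm) begins 54 mm behind the grasp point. The pads swing forward as they close: fully open they stand 13 mm farther back than shut.
Start: joints at [-1.218, 0.628, 0.038, 1.517, -0.027, 0.996, -0.02], TCP at [264.31, 593.85, 231.313] pointing down, gripper open.
Joint ranges: [-3.06, 3.06], [-0.37, 2.12], [-1.25, 1.32], [0.18, 2.47], [-1.1, 4.24], [0.23, 1.98], [-2.94, 2.94]. Speed limits (rad/s): [2.57, 2.57, 3.14, 3.14, 3.14, 3.14, 3.14].

### API

Orientations are given as [roll, pitch, yaw] about the fixed x, y, z axes, in that order (R = Rz(yaw) Ry(pitch) Rx(roll)).
In Python, from cell import read_state, cams, order, ctrl gives the robot as it stands.
- The arm moves only by the tool move_arm, never from a script. Its argument "targets" is text: rows parted by semicolons, each of 7 numbers parted by spaces: the gripper's target within -1 to 1 (fully open at 1, half-way at 0, shut at -1), then the shift along the tool's x, y, z in cm, then the turn, a rotation vector about the tool's x, y, z in degrees. A call has 1 to 5 rows; each row shifts and turns the commanded pose from where the row before left it, along the tool's axes as they then stand; what a row does not reach is not made up. A row lasts 1/12 s, in which the tool goes at most 41.7 mm and 7.16 degrees, less where a joint would pass 70% of its speed; a pose out of reach is approached as far as the arm can. A call with a gripper value outside its range is refused whole. The fingers move at their own pace and stop on an object; the grip force is fixed at half the most. Time passes only in rows, so rows that do not move let the fingers close. It gives the time, the measured TCP pose, the force, the opening and the grip force at its end, in the units of the state.
- read_state(): the state, without advancing time (a new reading comes with each control period).
- cams.get_image(name): name is "side" or "top" or "wrist"; returns a dict with "color" (420x560x3 uint8, red, green, blue), "fovy" (degrees; the focal length in pixels is half the picture's height over the tangent of half this angle, whatever the lens; pixels are square), "cx", "cy" (the principal point, pixels), "rvec" (rotation vector, rad) and "tvec" (3), from world to camera coordinates, as OpenCV has them. Camera axes: x right, y down, z forward; pixel columns grow to the right and rows downward; lengths in mm; the calibration is good to about 2 mm. The wrist camera is an equidistant fisheye: a pixel r from the principal point sees the ray r / f radians off the axis. A picture is of the moment at which its call begins. There is no depth.
- order.finish_job(): hands the job in; it is judged then, once.
The state is a dict: "clock": time; "qpos": joint angles; "qd": joint speeds; "tau": joint torques, N m; "eef_pos": TCP position; "tool_rot": TCP orientation; "force": force on the tool from outside, world axes, zero at the start; "torque": the same for the moment, N m; "width": finger opening in mm; "gripper_force": force on a finger pad.
Only numpy, scipy, OpenCV 4.12 (cv2) and the standard library are available. Lean on these libraries where they do the work, as an engineer would, in place of code of your own. Each camera call takes 0.05 s, during which the arm holds its last target. There are 200 camera calls.

### The job

Get the brass slugs ready to be looked over: first turn the bench lamp's dimmer knob until its pointer stands at the long mark. Then pick the sorting tray up by its bar handle, clear of the table, tilt it until all five slugs have slid together into its cut-off pouring corner, without spilling any, and finish holding it up like that, still and tilted, with the slugs in the corner. Leave the dimmer at the mark and do not disturb the spool, the spray bottle or the brush.

Things in the scene. Friction and masses are not known exactly. Their poses are not given: they have to be found in the camera images.
- tray: Bare sheet-metal sorting tray, open on top, 200 (its x) x 160 (its y) mm, walls 45 mm high, walls and floor 4 mm thick, 0.35 to 0.55 kg. Origin: centre of its underside, z up. Its +x, +y corner is cut off at 45 degrees (30 mm off each side), with a flared pouring lip at the rim; the others are square. Starts flat on the table, turned any way. Polished floor: slugs start to slide at 7 to 11 degrees
- tray_handle (a point): Middle of the tray's wooden bar handle, 98 mm straight above the tray's origin, same axes. The bar runs along the tray's x over its middle, 200 mm long, 14 mm wide (tray y), 20 mm high (88 to 108 mm above the underside), carried by an upright strip 20 mm wide outside each short wall (208 mm over all); 43 mm of open space between bar and wall tops
- tray_corner (a point): Point on the tray's inner floor at the middle of the wall across the cut-off corner, at (82, 62, 4) mm in the tray's frame: where the slugs are to gather. Same axes as the tray
- dimmer: Bench lamp dimmer: dark metal box 100 x 100 x 45 mm, fixed to the table, with a pointer knob in the middle of its top and a ring of thin light ticks 0.6 rad apart. One tick, the mark, is clearly longer and broader; it lies at +0.742 rad (counter-clockwise from above) from the dimmer's +x, about the knob's axis. Origin: centre of the underside
- knob (a joint): Knob angle, rad, 0 to 3.6, grows clockwise seen from above. The white line on one end of the knob's grip bar is its pointer: towards the dimmer's -x at 0, at the long mark at 2.40 (0.7 to 1.5 rad clockwise from the start). Light friction (0.03 N m), stays where left
- knob_grip (a point): On the knob's axis at the height to grip, 82 mm above the table. The grip bar is 42 mm long, 14 mm wide and 32 mm high (57 to 89 mm above the table); its long direction is that of the pointer
- slug1: Loose brass slug, a plain disc 18 mm in diameter and 8 mm thick, 17 g, one of five alike lying flat in the tray. Origin: centre of its underside
- slug2: Loose brass slug, a plain disc 18 mm in diameter and 8 mm thick, 17 g, one of five alike lying flat in the tray. Origin: centre of its underside
- slug3: Loose brass slug, a plain disc 18 mm in diameter and 8 mm thick, 17 g, one of five alike lying flat in the tray. Origin: centre of its underside
- slug4: Loose brass slug, a plain disc 18 mm in diameter and 8 mm thick, 17 g, one of five alike lying flat in the tray. Origin: centre of its underside
- slug5: Loose brass slug, a plain disc 18 mm in diameter and 8 mm thick, 17 g, one of five alike lying flat in the tray. Origin: centre of its underside
- spool: Bystander: spool of copper wire, 64 mm in diameter, 44 mm high, standing. Origin: centre of its underside
- sprayer: Bystander: spray bottle, 68 mm in diameter, 174 mm high, standing. Origin: centre of its underside
- brush: Bystander: hand brush lying on the table along its x, about 200 mm long. Origin: centre of its underside
Things that resemble listed ones, but are neither listed nor needed, are in the scene too. Of the things like the dimmer, leave any that is orange or pink; of the rest the smaller one is meant.

How it is judged (in metres and radians):
On the way, in this order (a step that is already met when the one before it is completed fails the run):
1. the dimmer's pointer stands at the long mark (value of joint knob between 2.26 and 2.54 rad and distance of tray_corner from where it was at the start of the episode below 0.03 m), for 0.3 s.
2. the tray is held off the table by its handle (value of joint knob between 2.26 and 2.54 rad and height (world z) of tray_corner above 0.02 m and contact force between the fingers and tray above 1 N), for 0.2 s.
3. the tray is tilted and all five slugs are in the cut-off corner (height (world z) of tray_corner above 0.02 m and contact force between the fingers and tray above 1 N and distance between each of slug1, slug2, slug3, slug4, slug5 and tray_corner below 0.07 m and angle between tray's own z axis and vertical above 0.2 rad), for 0.2 s.
At the end, for the whole second after the job is handed in: Tray held over 1 N, its corner point over 20 mm above the table, clear of dimmer and bystanders, tilted 0.2 to 1.0 rad, still (30 mm/s, 0.15 rad/s); all five slugs at rest within 70 mm of the cut-off corner's point; knob within 0.14 rad of the mark (2.40) (all of step 3 and value of joint knob between 2.26 and 2.54 rad and contact force between tray and spool below 0.3 N and contact force between tray and sprayer below 0.3 N and contact force between tray and brush below 0.3 N and contact force between tray and dimmer below 0.3 N and linear speed of each of tray, slug1, slug2, slug3, slug4, slug5 below 0.03 m/s and angular speed of tray below 0.15 rad/s and angle between tray's own z axis and vertical below 1 rad); the arm keeps its last pose, push and grip.
It fails at once if the spool is disturbed (moved over 30 mm) (distance of spool from where it was at the start of the episode above 0.03 m).
It fails at once if the spray bottle is disturbed (moved over 30 mm) (distance of sprayer from where it was at the start of the episode above 0.03 m).
It fails at once if the brush is disturbed (moved over 30 mm) (distance of brush from where it was at the start of the episode above 0.03 m).
It also fails if it takes over 58 s, if anything falls off the work surface, if the arm or the gripper's body presses on something with over 40 N, if the wrist force passes 120 N, or if a joint passes its speed limit or range.

## Working session

There is one attempt and no reset: what is moved stays moved. The work goes in short steps, Python scripts to look and compute and a tool call to move; the robot and the scene stay as the last step left them, time stands still between calls to the robot, and variables do not carry over. Pictures are saved under pics/ and viewed, at most 10 in all, crops included, and the job is handed in when it is done.

Besides the shell and the picture viewer there is one more tool, called after "Request:" by a JSON object that holds its "name" and its "arguments", one argument or row to a line. move_arm: Moves the arm, as the interface text tells. Its arguments: {"type":"object","properties":{"targets":{"type":"string"}},"required":["targets"]}

```bash
mkdir -p pics; ls
python3 - <<'E'
from cell import read_state, cams, ctrl
import cv2
for n in ("top","side"):
    i=cams.get_image(n); cv2.imwrite(f"pics/{n}0.png",i["color"][:,:,::-1]); print(n,i["fovy"],i["cx"],i["cy"],i["rvec"],i["tvec"])
print(read_state(),ctrl.pinch_z)
E
```

```text
pics
top 51.120499865685474 276.427087289161 215.0943053760205 [ 2.08683153 -2.14080919  0.18878649] [  12.82988258  567.39686418 1001.80574208]
side 55.97206390380235 287.8698108915208 204.08550941003978 [ 2.29017596 -0.54613873  0.20497783] [-483.99132525  242.81724896 1015.86459486]
{'clock': 0.1, 'qpos': array([-1.21780837,  0.62923662,  0.03847203,  1.5182511 , -0.02697698,
        0.99628164, -0.02001333]), 'qd': array([ 0.00135405, -0.00175117, -0.000952  , -0.00300167, -0.00104795,
       -0.00069468, -0.00062689]), 'tau': array([ 2.56159386e-03, -5.64524245e+01,  1.23035196e+00, -1.93974030e+01,
        1.12724619e-02,  5.43247297e-03, -1.87542803e-06]), 'eef_pos': array([264.09646248, 593.33667126, 230.49797569]), 'tool_rot': array([-3.13993533e+00,  5.05452610e-05,  2.72278225e+00]), 'force': array([-0.31483171, -0.10058991,  0.12995316]), 'torque': array([-0.03234548, -0.03119279,  0.04103745]), 'gripper_force': 0.0, 'width': 85.36043382218136} 18.700000000000003
```

View pics/top0.png

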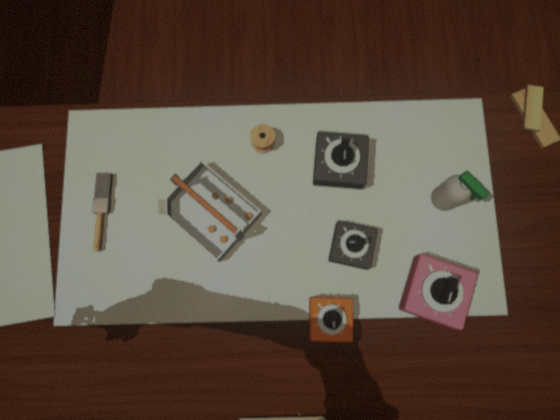

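View pics/side0.png

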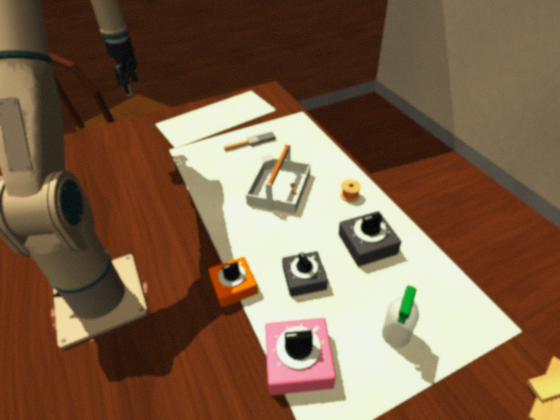

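The top view shows the dimmer, which is the smaller dark box, near (354,245). The tray is near (214,211), with what looks like a lip near (165,206). I'll zoom in on both.

```bash
cat > h.py <<'E'
import numpy as np, cv2
from scipy.spatial.transform import Rotation as R
from cell import read_state, cams, order, ctrl
def cam(n):
    i=cams.get_image(n); i["f"]=210/np.tan(np.radians(i["fovy"])/2); i["n"]=n
    i["M"]=R.from_rotvec(np.ravel(i["rvec"])).as_matrix(); i["t"]=np.ravel(i["tvec"]); return i
def p2w(i,u,v,z):
    d=np.array([(u-i["cx"])/i["f"],(v-i["cy"])/i["f"],1.])
    if i["n"]=="wrist":
        r=np.hypot(d[0],d[1]); d=np.array([d[0]/r*np.sin(r),d[1]/r*np.sin(r),np.cos(r)])
    c=-i["M"].T@i["t"]; w=i["M"].T@d; return c+w*(z-c[2])/w[2]
def w2p(i,p):
    q=i["M"]@np.asarray(p,float)+i["t"]
    if i["n"]=="wrist":
        s=np.hypot(q[0],q[1]); k=np.arctan2(s,q[2])/s; return i["cx"]+i["f"]*q[0]*k,i["cy"]+i["f"]*q[1]*k
    return i["cx"]+i["f"]*q[0]/q[2],i["cy"]+i["f"]*q[1]/q[2]
E
python3 - <<'E'
from h import *
i=cam("top"); c=i["color"][:,:,::-1]
a=cv2.resize(c[150:270,155:275],(480,480),interpolation=cv2.INTER_CUBIC)
b=cv2.resize(c[215:275,324:384],(480,480),interpolation=cv2.INTER_CUBIC)[:, :300+180]
o=cv2.resize(np.hstack([a,b]),(800,400)); cv2.imwrite("pics/crop.png",cv2.convertScaleAbs(o,alpha=1.5))
for n,u,v,z in [("cap",354,244,50),("barA",174,180,98),("barB",239,234,98),("spool",263,135,40),("sprayer",458,190,80),("sprtop",473,185,174),("brush",102,195,10),("orange",331,319,45),("bigdark",341,160,45)]: print(n,p2w(i,u,v,z).round())
E
```

```text
cap [ 493. -184.   50.]
barA [650. 237.  98.]
barB [517.  85.  98.]
spool [778.  28.  40.]
sprayer [ 611. -431.   80.]
sprtop [ 599. -426.  174.]
brush [641. 442.  10.]
orange [ 321. -122.   45.]
bigdark [ 704. -165.   45.]
```

View pics/crop.png

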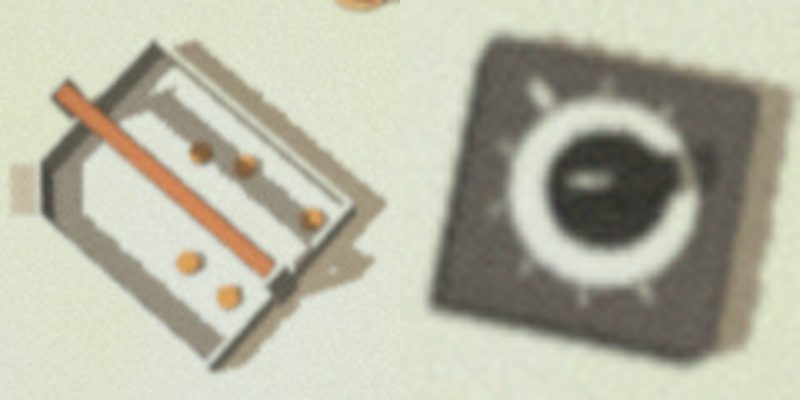

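The left crop shows the cut corner at about (168,207) and the bar from (174,180) to (239,234). That puts tray +x along barB→barA and the corner on the +y side, as specified. In the right crop the long mark is at (345,229) and the pointer line at (352,242).

Run:
```python
from h import *
i=cam("top"); c=i["color"].astype(int)
cor=[p2w(i,u,v,45)[:2] for u,v in [(337.5,220.7),(378.8,228.5),(369.8,269),(329.3,260.8)]]
ctr=np.mean(cor,0); print(np.round(cor),ctr,[np.linalg.norm(cor[k]-cor[k-1]) for k in range(4)])
m=p2w(i,345,229.3,46)[:2]-ctr; print("mark",np.arctan2(m[1],m[0]),np.linalg.norm(m))
e=cor[0]-cor[3]; a=np.arctan2(e[1],e[0]); print("edge yaw mod 90",a)
p=p2w(i,352.5,242.3,89)[:2]-ctr; print("ptr",p,np.arctan2(p[1],p[0]))
# knob dark bar at z=89: bright line pixels
msk=((c[:,:,0]>c[:,:,2]*1.7)&(c[:,:,0]>90)).astype(np.uint8); msk[:,:170]=0
msk[:175]=0;msk[245:]=0;msk[:,245:]=0
n,l,s,ce=cv2.connectedComponentsWithStats(msk); k=1+np.argmax(s[1:,4]); ys,xs=np.where(l==k)
print(s[k],ce[k]); (cx,cy),wh,an=cv2.minAreaRect(np.c_[xs,ys].astype(np.float32)); print(cx,cy,wh,an)
b=cv2.boxPoints(((cx,cy),wh,an)); w=np.array([p2w(i,u,v,106)[:2] for u,v in b]); print(w.round(),w.mean(0))
for k in range(4):
  d=w[k]-w[k-1]; print(np.linalg.norm(d),np.arctan2(d[1],d[0]))
for q in [(*ctr,0),]: print(w2p(i,q))
```

```text
[[ 552. -149.]
 [ 530. -247.]
 [ 434. -219.]
 [ 455. -124.]] [ 492.66062458 -184.84408034] [np.float64(99.23176665761241), np.float64(100.49580423335266), np.float64(100.19350314374043), np.float64(97.10020654678762)]
mark 0.4757756181262593 41.97359782816709
edge yaw mod 90 -0.24756642854840252
ptr [-0.05104996  9.92979655] 1.5759373695865262
[172 175  65  57 409] [203.06356968 202.66748166]
204.13377380371094 203.34344482421875 (81.7876968383789, 5.639438629150391) 40.502845764160156
[[650. 241.]
 [660. 233.]
 [531.  88.]
 [521.  97.]] [590.53348231 164.67473506]
194.05530234964894 0.8417843256492887
13.153938978055505 -0.6897453809945155
194.4088204691001 -2.301554742515921
12.805320694388966 2.4253222910832735
(np.float64(351.01056208661237), np.float64(246.82529288220272))
```

Request:
{"name": "move_arm", "arguments": {
  "targets": "1 -2.63 -3.09 0 0 0 0;1 -2.63 -3.09 0 0 0 0;1 -2.63 -3.09 0 0 0 0;1 -2.63 -3.09 0 0 0 0;1 -2.63 -3.09 0 0 0 0"
}}

```text
clock: 0.62
eef_pos: [321.8, 397.3, 231.2]
tool_rot: [-3.141, 0.0, 2.723]
force: [0.1, -0.8, -0.7]
width: 85.3
gripper_force: 0.0
```

Request:
{"name": "move_arm", "arguments": {
  "targets": "1 -2.63 -3.09 0 0 0 0;1 -2.63 -3.09 0 0 0 0;1 -2.63 -3.09 0 0 0 0;1 -2.63 -3.09 0 0 0 0;1 -2.63 -3.09 0 0 0 0"
}}

```text
clock: 1.03
eef_pos: [379.0, 202.7, 231.4]
tool_rot: [3.141, 0.0, 2.723]
force: [1.2, 0.6, -1.0]
width: 85.4
gripper_force: 0.0
```

Request:
{"name": "move_arm", "arguments": {
  "targets": "1 -2.63 -3.09 0 0 0 0;1 -2.63 -3.09 0 0 0 0;1 -2.63 -3.09 0 0 0 0;1 -2.63 -3.09 0 0 0 0;1 -2.63 -3.09 0 0 0 0"
}}

```text
clock: 1.45
eef_pos: [436.4, 8.0, 231.5]
tool_rot: [3.141, 0.0, 2.723]
force: [0.8, 0.4, 0.7]
width: 85.2
gripper_force: 0.0
```

Request:
{"name": "move_arm", "arguments": {
  "targets": "1 -2.63 -3.09 0 0 0 0;1 -2.63 -3.09 0 0 0 0;1 -2.63 -3.09 0 0 0 0;1 -2.63 -3.09 0 0 0 0;1 -2.63 -3.09 0 0 0 0"
}}

```text
clock: 1.87
eef_pos: [493.7, -186.7, 231.3]
tool_rot: [3.141, 0.0, 2.723]
force: [0.7, 0.8, -0.3]
width: 85.6
gripper_force: 0.0
```

Request:
{"name": "move_arm", "arguments": {
  "targets": "1 0 0 0 0 0 6.5;1 0 0 0 0 0 6.5;1 0 0 0 0 0 6.5;1 0 0 0 0 0 6.5;1 0 0 0 0 0 6.5"
}}

```text
clock: 2.28
eef_pos: [493.4, -184.8, 231.1]
tool_rot: [-3.141, -0.0, 2.149]
force: [0.7, 0.8, 0.5]
width: 85.1
gripper_force: 0.0
```

Request:
{"name": "move_arm", "arguments": {
  "targets": "1 0 0 0 0 0 6.5;1 0 0 0 0 0 6.5;1 0 0 0 0 0 6.5;1 0 0 0 0 0 6.5;1 0 0 0 0 0 6.5"
}}

```text
clock: 2.7
eef_pos: [493.5, -184.5, 231.2]
tool_rot: [-3.141, -0.0, 1.583]
force: [0.1, 0.7, -0.3]
width: 85.0
gripper_force: 0.0
```

Run:
```python
from h import *
i=cam("wrist"); c=np.ascontiguousarray(i["color"][:,:,::-1])
print(i["cx"],i["cy"],i["f"])
for p in [(493,-185,89),(493,-145,45)]: print(w2p(i,p))
cv2.imwrite("pics/w1.png",cv2.convertScaleAbs(c,alpha=1.3))
```

```text
282.6662685512927 214.6855476641656 325.19226210127806
(np.float64(280.9458944633875), np.float64(199.5111866167712))
(np.float64(281.60293380547864), np.float64(149.66001544503388))
```

View pics/w1.png

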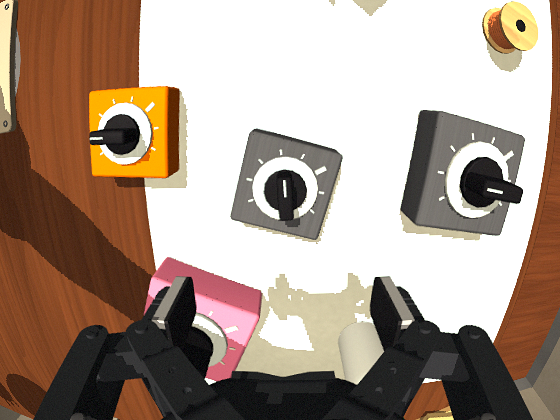

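The pointer line runs from about (284,178) to (285,196). The ring centre is about (284.5,188), the long mark about (319,170), and the box-top corners are (256,129), (341,152), (322,239) and (232,218).

Run:
```python
from h import *
i=cam("wrist"); c=i["color"]
g=cv2.cvtColor(c,cv2.COLOR_RGB2GRAY)
sub=g[160:225,265:305]; print("white line px:")
m=(sub>150).astype(np.uint8); n,l,s,ce=cv2.connectedComponentsWithStats(m)
for k in range(1,n): print(s[k]+[265,160,0,0,0],ce[k]+[265,160])
A=np.array([p2w(i,u,v,45)[:2] for u,v in [(256,129),(341,152),(322,239),(232,218)]]); ctr=A.mean(0); print(ctr,"ring",p2w(i,284.5,188,46))
e=A[1]-A[2]; print([np.linalg.norm(A[k]-A[k-1]) for k in range(4)],np.arctan2(e[1],e[0]), (A[0]-A[3]))
q=p2w(i,319,170,46)[:2]-ctr; print("mark",np.arctan2(q[1],q[0]))
a,b=p2w(i,284,178,89),p2w(i,285,196,89); print(a,b,np.arctan2(*(a-b)[1::-1]))
r=p2w(i,284.5,187,89)[:2]-ctr; print(r, np.arctan2(r[1],r[0]))
```

```text
white line px:
[265 160  40  22 509] [284.32612967 166.84479371]
[283 180   3  17  38] [284.18421053 187.63157895]
[265 199  15  21 146] [270.88356164 211.07534247]
[298 202   7  15  62] [301.58064516 209.88709677]
[296 210   1   1   1] [296. 210.]
[295 214   1   1   1] [295. 214.]
[ 499.98373763 -182.94848547] ring [ 496.47622879 -184.98997086   46.        ]
[np.float64(99.00858694259152), np.float64(89.73858201340364), np.float64(97.9421358395828), np.float64(101.51966930828779)] 1.411257181388074 [27.31880121 95.16503239]
mark 0.5036353167735929
[ 495.58652534 -164.75362285   89.        ] [ 496.65440412 -181.54818125   89.        ] 1.6342956511009927
[-3.86777725  9.85613199] 1.9447541744045054
```

Request:
{"name": "move_arm", "arguments": {
  "targets": "1 0 0.25 3.4 0 0 -1;1 0 0 3.4 0 0 0;1 0 0 3.4 0 0 0;1 0 0 3.4 0 0 0;1 0 0 3.2 0 0 0"
}}

```text
clock: 3.22
eef_pos: [496.0, -184.3, 61.7]
tool_rot: [3.141, -0.0, 1.61]
force: [0.6, 0.0, -0.3]
width: 85.4
gripper_force: 0.0
```

Request:
{"name": "move_arm", "arguments": {
  "targets": "-1 0 0 0 0 0 0;-1 0 0 0 0 0 0;-1 0 0 0 0 0 0;-1 0 0 0 0 0 0;-1 0 0 0 0 0 0"
}}

```text
clock: 3.63
eef_pos: [497.4, -185.1, 65.3]
tool_rot: [3.138, 0.001, 1.606]
force: [-0.2, 0.1, -0.0]
width: 25.5
gripper_force: 0.0
```

Request:
{"name": "move_arm", "arguments": {
  "targets": "-1 0 0 0 0 0 0;-1 0 0 0 0 0 0;-1 0 0 0 0 0 0;-1 0 0 0 0 0 0;-1 0 0 0 0 0 0"
}}

```text
clock: 4.05
eef_pos: [495.8, -184.7, 65.1]
tool_rot: [3.141, -0.0, 1.606]
force: [-3.1, 1.1, 9.8]
width: 12.9
gripper_force: 59.1
```

Request:
{"name": "move_arm", "arguments": {
  "targets": "-1 0 0 0 0 0 6.5;-1 0 0 0 0 0 6.5;-1 0 0 0 0 0 6.5;-1 0 0 0 0 0 6.5;-1 0 0 0 0 0 6.5"
}}

```text
clock: 4.47
eef_pos: [495.5, -184.6, 65.1]
tool_rot: [3.141, -0.001, 1.033]
force: [-4.3, 0.3, 9.1]
width: 13.0
gripper_force: 59.3
```

Request:
{"name": "move_arm", "arguments": {
  "targets": "-1 0 0 0 0 0 6.5;-1 0 0 0 0 0 6.5;-1 0 0 0 0 0 6.5;-1 0 0 0 0 0 6.5;-1 0 0 0 0 0 5.2"
}}

```text
clock: 4.88
eef_pos: [495.3, -184.5, 65.1]
tool_rot: [-3.141, -0.001, 0.489]
force: [-5.8, 1.1, 10.5]
width: 12.8
gripper_force: 59.5
```

Request:
{"name": "move_arm", "arguments": {
  "targets": "-1 0 0 0 0 0 0;-1 0 0 0 0 0 0;-1 0 0 0 0 0 0;-1 0 0 0 0 0 0"
}}

```text
clock: 5.22
eef_pos: [495.3, -184.5, 65.1]
tool_rot: [-3.141, -0.001, 0.494]
force: [-5.2, 1.2, 11.6]
width: 12.8
gripper_force: 59.6
```

Request:
{"name": "move_arm", "arguments": {
  "targets": "1 0 0 0 0 0 0;1 0 0 0 0 0 0;1 0 0 0 0 0 0;1 0 0 0 0 0 0;1 0 0 0 0 0 0"
}}

```text
clock: 5.63
eef_pos: [496.2, -184.5, 63.3]
tool_rot: [3.141, -0.0, 0.494]
force: [-0.4, 0.5, 0.6]
width: 72.8
gripper_force: 0.0
```

Request:
{"name": "move_arm", "arguments": {
  "targets": "1 0 0 -3.4 0 0 0;1 0 0 -3.4 0 0 0;1 0 0 -3.4 0 0 0;1 0 0 -3.4 0 0 0;1 0 0 -3.4 0 0 0"
}}

```text
clock: 6.05
eef_pos: [495.6, -184.6, 234.8]
tool_rot: [-3.141, 0.001, 0.494]
force: [1.7, 0.3, -0.1]
width: 85.2
gripper_force: 0.0
```

Run:
```python
from h import *
i=cam("wrist"); c=np.ascontiguousarray(i["color"][:,:,::-1])
np.savez("w2.npz",**{k:i[k] for k in("cx","cy","f","M","t")}); print(w2p(i,(496,-184.5,45)))
cv2.imwrite("pics/w2.png",cv2.convertScaleAbs(cv2.resize(c[100:260,180:380],(800,640))[:600],alpha=1.2))
```

```text
(np.float64(281.59772547904237), np.float64(187.2310459479423))
```

View pics/w2.png

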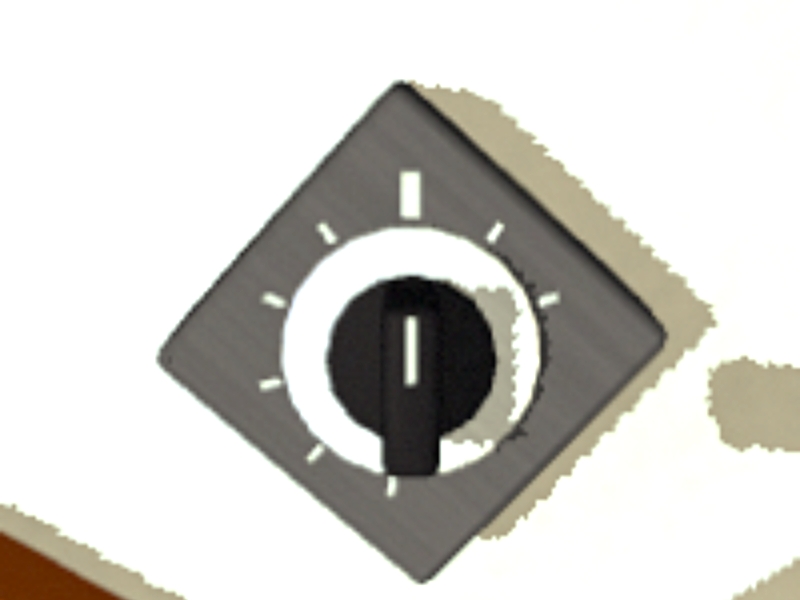

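The pointer is in line with the long mark: in the crop the mark is at (410,195) and the pointer at (410,350). Next is the tray.

Request:
{"name": "move_arm", "arguments": {
  "targets": "1 2.43 -2.63 0 0 0 0;1 2.43 -2.63 0 0 0 0;1 2.43 -2.63 0 0 0 0;1 2.43 -2.63 0 0 0 0;1 2.43 -2.63 0 0 0 0"
}}

```text
clock: 6.52
eef_pos: [540.8, -9.4, 233.2]
tool_rot: [-3.141, -0.0, 0.494]
force: [1.2, 0.7, 0.6]
width: 85.8
gripper_force: 0.0
```

Request:
{"name": "move_arm", "arguments": {
  "targets": "1 2.43 -2.63 0 0 0 0;1 2.43 -2.63 0 0 0 0;1 2.43 -2.63 0 0 0 0;1 2.43 -2.63 0 0 0 0;1 2.43 -2.63 0 0 0 0"
}}

```text
clock: 6.93
eef_pos: [585.3, 164.2, 233.1]
tool_rot: [-3.141, 0.0, 0.494]
force: [0.2, -0.6, -0.1]
width: 85.4
gripper_force: 0.0
```

Request:
{"name": "move_arm", "arguments": {
  "targets": "1 0 0 0 0 0 -5;1 0 0 0 0 0 -5;1 0 0 0 0 0 -5;1 0 0 0 0 0 -5;1 0 0 0 0 0 0"
}}

```text
clock: 7.35
eef_pos: [585.2, 162.3, 233.2]
tool_rot: [-3.141, -0.0, 0.845]
force: [0.4, 0.1, -0.3]
width: 85.4
gripper_force: 0.0
```

Run:
```python
from h import *
i=cam("wrist"); c=np.ascontiguousarray(i["color"][:,:,::-1])
cv2.imwrite("pics/w3.png",cv2.convertScaleAbs(c,alpha=1.2)); print(read_state()["qpos"].round(2))
x=i["color"].astype(int); m=((x[:,:,0]>x[:,:,2]*1.8)&(x[:,:,0]>80)).astype(np.uint8)
n,l,s,ce=cv2.connectedComponentsWithStats(m); 
for k in np.argsort(-s[1:,4])[:4]+1: print(s[k],ce[k])
```

```text
[-0.77  0.68  0.77  1.65 -0.54  1.03 -0.55]
[    0   137   151   218 13364] [ 57.59690213 266.13641125]
[ 439    0  121  226 5727] [522.02496944  93.35673127]
[ 277   81   18  216 3252] [285.23616236 185.74876999]
[ 442  137   58   57 2363] [470.03427846 163.96572154]
```

View pics/w3.png

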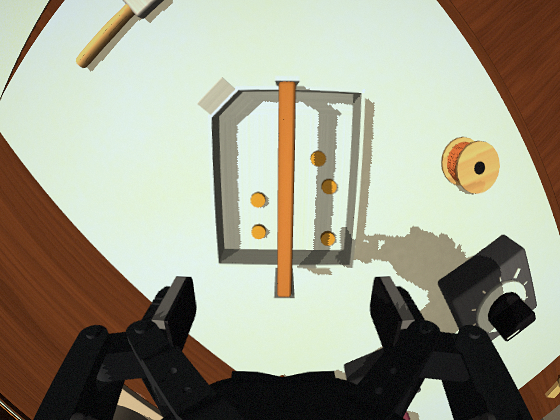

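The bar runs from (287,82) to (285,297), and the cut corner is at upper left, around (225,105).

Run:
```python
from h import *
i=cam("wrist"); x=i["color"].astype(int); m=((x[:,:,0]>x[:,:,2]*1.8)&(x[:,:,0]>80)); m[:,:270]=0;m[:,302:]=0
def row(r): 
    u=np.where(m[r])[0]; return u.min(),u.max()+1
P=[]
for r in (95,110,270,285):
    a,b=row(r); print(r,a,b); P.append(p2w(i,(a+b)/2,r+.5,108))
P=np.array(P); d=P[:2].mean(0)-P[2:].mean(0); print("yaw",np.arctan2(d[1],d[0]))
A,B=p2w(i,287.5,82,108),p2w(i,285,297,108); print(A,B,np.linalg.norm(A-B),(A+B)/2)
s=read_state(); T=R.from_euler("xyz",s["tool_rot"]); C=(A+B)/2; C[2]=98
print("tool shift to put grasp on C:",T.inv().apply(C-s["eef_pos"])+[0,0,ctrl.pinch_z])
```

```text
95 278 295
110 279 294
270 278 292
285 277 291
yaw 0.8336295915072797
[658.75622893 236.78273606 108.        ] [525.56370508  89.93395431 108.        ] 198.254415100553 [592.159967   163.35834519 108.        ]
tool shift to put grasp on C: [  5.55451327   4.42545162 153.87949148]
```

Request:
{"name": "move_arm", "arguments": {
  "targets": "1 0.5 0.45 3.1 0 0 0.6;1 0 0 3.1 0 0 0;1 0 0 3.1 0 0 0;1 0 0 3.1 0 0 0;1 0 0 3 0 0 0"
}}

```text
clock: 7.87
eef_pos: [591.8, 162.9, 77.6]
tool_rot: [3.141, 0.0, 0.83]
force: [0.2, 1.1, -0.0]
width: 85.3
gripper_force: 0.0
```

Request:
{"name": "move_arm", "arguments": {
  "targets": "-1 0 0 0 0 0 0;-1 0 0 0 0 0 0;-1 0 0 0 0 0 0;-1 0 0 0 0 0 0;-1 0 0 0 0 0 0"
}}

```text
clock: 8.28
eef_pos: [593.3, 163.1, 81.4]
tool_rot: [3.14, -0.003, 0.832]
force: [0.5, -0.5, 0.5]
width: 25.8
gripper_force: 0.0
```

Request:
{"name": "move_arm", "arguments": {
  "targets": "-1 0 0 0 0 0 0;-1 0 0 0 0 0 0;-1 0 0 0 0 0 0;-1 0 0 0 0 0 0;-1 0 0 0 0 0 0"
}}

```text
clock: 8.7
eef_pos: [592.7, 163.6, 81.1]
tool_rot: [3.141, -0.003, 0.833]
force: [-0.9, 1.4, 7.5]
width: 13.3
gripper_force: 60.1
```

Gripped. I'll lift gently.

Request:
{"name": "move_arm", "arguments": {
  "targets": "-1 0 0 -0.5 0 0 0;-1 0 0 -1 0 0 0;-1 0 0 -1.5 0 0 0;-1 0 0 -1.5 0 0 0;-1 0 0 -1.5 0 0 0"
}}

```text
clock: 9.12
eef_pos: [591.4, 162.7, 140.0]
tool_rot: [-3.141, 0.001, 0.832]
force: [0.5, 0.4, -4.7]
width: 12.9
gripper_force: 58.7
```

Request:
{"name": "move_arm", "arguments": {
  "targets": "-1 0 0 -1.5 0 0 0;-1 0 0 -1.5 0 0 0;-1 0 0 -1.5 0 0 0;-1 0 0 -1.5 0 0 0;-1 0 0 -1.5 0 0 0"
}}

```text
clock: 9.53
eef_pos: [591.2, 162.7, 215.1]
tool_rot: [-3.141, 0.001, 0.832]
force: [0.8, 0.9, -4.9]
width: 12.8
gripper_force: 58.7
```

Request:
{"name": "move_arm", "arguments": {
  "targets": "-1 0 0 -1 0 0 0;-1 0 0 -0.5 0 0 0;-1 0 0 0 0 0 0;-1 0 0 0 0 0 0;-1 0 0 0 0 0 0"
}}

```text
clock: 9.95
eef_pos: [591.2, 163.0, 228.3]
tool_rot: [-3.14, 0.002, 0.833]
force: [0.4, -0.3, -5.0]
width: 13.0
gripper_force: 58.6
```

Request:
{"name": "move_arm", "arguments": {
  "targets": "-1 0 0 0 -0.7 -0.7 0;-1 0 0 0 -1 -1 0;-1 0 0 0 -1 -1 0;-1 0 0 0 -1 -1 0;-1 0 0 0 -1 -1 0"
}}

```text
clock: 10.37
eef_pos: [591.8, 163.7, 229.0]
tool_rot: [3.058, 0.084, 0.83]
force: [-0.4, -0.1, -5.7]
width: 13.0
gripper_force: 58.7
```

Request:
{"name": "move_arm", "arguments": {
  "targets": "-1 0 0 0 -1 -1 0;-1 0 0 0 -1 -1 0;-1 0 0 0 -1 -1 0;-1 0 0 0 -1 -1 0;-1 0 0 0 -1 -1 0"
}}

```text
clock: 10.78
eef_pos: [592.0, 163.2, 229.3]
tool_rot: [2.969, 0.17, 0.818]
force: [-0.6, 0.6, -5.4]
width: 13.2
gripper_force: 58.7
```

Run:
```python
from h import *
i=cam("wrist"); c=np.ascontiguousarray(i["color"][:,:,::-1])
j=cam("side")["color"][:,:,::-1][90:230,170:400]
o=np.hstack([cv2.resize(c,(450,338)),cv2.resize(j,(350,338))])
cv2.imwrite("pics/w4.png",cv2.convertScaleAbs(o,alpha=1.2)); s=read_state();print(s["qpos"].round(2),s["eef_pos"],s["tool_rot"])
```

```text
[-0.92  0.78  0.89  1.58 -0.4   1.07 -0.72] [591.69767273 164.60186233 228.55830721] [2.97056855 0.16970887 0.82046515]
```

View pics/w4.png

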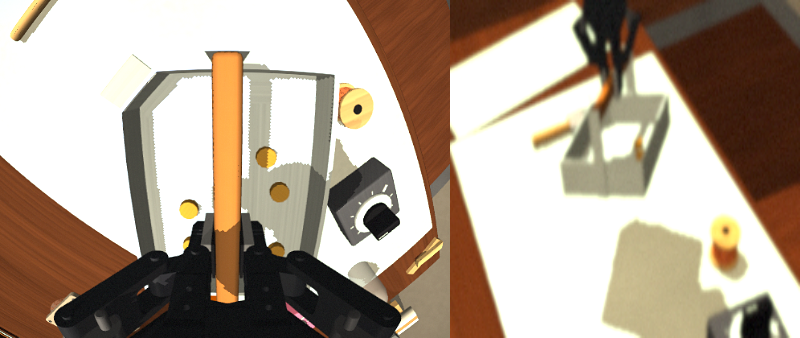

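The tray is held at about 13.8°, and the slugs are still at (190,209), (266,156), (278,190) and so on, so the tilt direction is right. I'll tilt further and let them settle.

Request:
{"name": "move_arm", "arguments": {
  "targets": "-1 0 0 0 -1 -1 0;-1 0 0 0 -1 -1 0;-1 0 0 0 -1 -1 0;-1 0 0 0 -1 -1 0;-1 0 0 0 -1 -1 0"
}}

```text
clock: 11.3
eef_pos: [592.0, 163.3, 229.2]
tool_rot: [2.878, 0.255, 0.799]
force: [-1.4, 0.9, -4.8]
width: 12.9
gripper_force: 58.8
```

Request:
{"name": "move_arm", "arguments": {
  "targets": "-1 0 0 0 -1 -1 0;-1 0 0 0 -1 -1 0;-1 0 0 0 -1 -1 0;-1 0 0 0 -1 -1 0;-1 0 0 0 -1 -1 0"
}}

```text
clock: 11.72
eef_pos: [592.0, 163.1, 229.2]
tool_rot: [2.782, 0.338, 0.771]
force: [-0.0, -0.6, -4.8]
width: 12.8
gripper_force: 58.8
```

Request:
{"name": "move_arm", "arguments": {
  "targets": "-1 0 0 0 0 0 0;-1 0 0 0 0 0 0;-1 0 0 0 0 0 0;-1 0 0 0 0 0 0;-1 0 0 0 0 0 0"
}}

```text
clock: 12.13
eef_pos: [592.1, 162.3, 229.7]
tool_rot: [2.784, 0.336, 0.77]
force: [0.7, -0.5, -4.0]
width: 12.8
gripper_force: 58.8
```

Request:
{"name": "move_arm", "arguments": {
  "targets": "-1 0 0 0 0 0 0;-1 0 0 0 0 0 0;-1 0 0 0 0 0 0;-1 0 0 0 0 0 0;-1 0 0 0 0 0 0"
}}

```text
clock: 12.55
eef_pos: [592.0, 162.9, 229.3]
tool_rot: [2.784, 0.337, 0.771]
force: [0.2, -0.3, -4.4]
width: 12.8
gripper_force: 58.8
```

Run:
```python
from h import *
i=cam("wrist"); c=np.ascontiguousarray(i["color"][:,:,::-1])
j=cam("side")["color"][:,:,::-1][90:230,170:400]
s=read_state(); T=R.from_euler("xyz",s["tool_rot"]); g=s["eef_pos"]-T.apply([0,0,ctrl.pinch_z])
Q=T.as_matrix()@np.diag([1,-1,-1]); O=g-Q@[0,0,98]
k=Q@[82,62,4]+O; u=w2p(i,k); print("corner",k,u,"tilt",np.arccos(Q[2,2]),s["qpos"].round(2))
x=i["color"].astype(int)
for a in np.linspace(0,2*np.pi,60):
    p=w2p(i,Q@[82+70*np.cos(a),62+70*np.sin(a),4]+O); cv2.circle(c,(int(p[0]),int(p[1])),1,(0,0,255),-1)
o=np.hstack([cv2.resize(c,(500,375)),cv2.resize(j,(300,375))])
cv2.imwrite("pics/w5.png",cv2.convertScaleAbs(o,alpha=1.2))
```

```text
corner [603.49245952 218.3436017  115.15476048] (np.float64(188.88439205752127), np.float64(112.63145024212027)) tilt 0.4862225903477457 [-1.04  0.91  0.99  1.52 -0.27  1.14 -0.85]
```

View pics/w5.png

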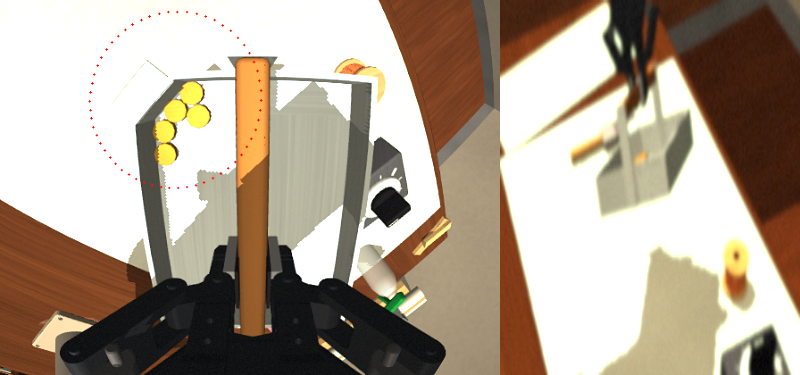

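All five slugs, from (192,92) to (167,153), lie inside the drawn 70 mm circle. The tray is tilted 0.49 rad and still, so I'm handing the job in.

```bash
python3 -c "
from cell import order
print(order.finish_job())"
```

```text
the job is handed in; nothing more can be done
None
```

Job handed in: the dimmer pointer is at the long mark, and the tray is held up still by its handle at about 0.49 rad with all five slugs in the cut-off corner; the hand-in gave no verdict.

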